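# Close the rod carton and present it at the pointer

### The job

On the turntable of glass rods, close the one square cardboard carton: fold its narrow flap down flat first, then the wide flap flat over it. Then turn the turntable, either way round, until the carton stands squarely in front of the pointed pin on the base, ready for taping, and finish while still gripping the wooden bar handle in the turntable's middle, one finger on each long side, holding the turntable still. Leave the other things on the bench where they are.

Things in the scene. Friction and masses are not known exactly. Their poses are not given: they have to be found in the camera images.
- turntable: Plywood turntable, 280 mm across, top 30 mm above the bench. Origin on the turning axis, 12.5 mm above the bench, z up; its -x points to the carton. Three upright round tubes (54 mm across, rods up to 130 mm above the bench) stand 88 mm from the axis, at 105 degrees either side of the carton and opposite it. Turns half a turn or more either way, stiffly (0.18 N m), and stays where left.
- handle_mid (a point): Centre of the wooden bar handle on a post in the middle of the turntable, turning with it: 88 mm long (along the turntable's x), 16 mm thick (y), 34 mm high (z). This point is its centre, on the turning axis, 168 mm above the bench; its top is at 185 mm. The rules call its two long sides turntable_c0 (+y) and turntable_c1 (-y).
- carton_mid (a point): Centre of the carton's mouth, 100 mm above the bench, 85 mm from the turning axis. The carton is an open square box, 80 x 80 mm outside, 70 mm high, fixed on the turntable, same axes. Both creases run along the turntable's x: the narrow flap's on the carton's +y side, the wide flap's on its -y side.
- narrow_crease (a point): Middle of the narrow flap's crease, 40 mm from carton_mid to the turntable's +y, 100.5 mm above the bench.
- narrow_flap (a joint): Angle of the narrow flap: 0 = flat over the carton's mouth (its stop), 1.57 = standing upright, 1.95 = leaning fully outward. It is a 3 mm thick card 74 mm along the crease and 34 mm from crease to free edge; its inner face is at the crease. It stays at whatever angle it is left (about 0.012 N m).
- wide_crease (a point): Middle of the wide flap's crease, 40 mm from carton_mid to the turntable's -y, 104 mm above the bench.
- wide_flap (a joint): Angle of the wide flap: 0 = flat over the carton's mouth and over the narrow flap (its stop), 1.57 = standing upright, 1.95 = leaning fully outward. 3 mm card, 80 mm along the crease, 60 mm from crease to free edge; stays where it is left (about 0.012 N m).
- front_place (a point): Fixed point of the base, 100 mm above the bench and 85 mm from the turning axis on the line to the pointed pin: where carton_mid must come.
- pointer_tip (a point): Tip of the upright pointed steel pin (12 mm thick) on a tongue of the fixed base, 168 mm from the turning axis, 60 mm above the bench: marks the front.
- bead_jar: Bystander: glass jar with steel lid, 60 mm across, 85 mm high; origin at the centre of its underside.
- tape_roll: Bystander: roll of tape lying flat, 84 mm across, 24 mm high; origin at the centre of its underside.
- offcut_tray: Bystander: steel tray 90 x 130 mm, 30 mm high; origin at the centre of its underside.
- graphite_block: Bystander: dark block 50 x 80 x 30 mm; origin at the centre of its underside.
- upright_tube: Bystander: empty upright cardboard tube, 72 mm across, 110 mm high; origin at the centre of its underside.
- hammer: Bystander: hammer lying flat, handle to its own -x; origin under its middle.
- mug: Bystander: white mug, 80 mm across, 90 mm high; origin at the centre of its underside.

How it is judged:
By the outcome, as a careful person would: the job done as asked, in the order asked, and still so for the second after the job is handed in, while the arm keeps its last pose, push and grip.
It also fails if it takes over 69 s, if anything falls off the work surface, if the arm or the gripper's body presses on something with over 40 N, if the wrist force passes 120 N, or if a joint passes its speed limit or range.

### The arm

A 6-joint arm with a two-finger parallel gripper is mounted at the origin on the work surface. World frame = base frame: x ahead of the robot, y to its left, z up, the work surface at z = 0. Lengths are in m, angles in rad, forces in N, time in s.
With the tool pointing down it reaches from about 0.25 to 0.775 m from the base axis. Payload 4 kg.
Tool frame: the origin (TCP) lies at the very end of the fingers, on their centre line; the grasp point (between the pads) lies 19 mm behind it (arm.grasp_offset is the distance from the TCP to the grasp point, in m); x points along the fingers, z is the direction in which the jaws open and shut, and the axes are right-handed (so a half turn about x gives the same grasp; the last joint's range is limited). The gripper opens to 94 mm and grips with 3 to 60 N. Pads are 16 mm wide; open, the fingers measure 119 mm over their backs; the gripper's body (75 mm by 177 mm) begins 78 mm behind the grasp point.
Start: joints at [1.065, 0.087, 1.371, -0, 1.684, -0.103], TCP at [0.216, 0.506, 0.206] pointing down, gripper open.
Joint ranges: [-3.1, 3.1], [-0.76, 2.03], [0.27, 2.55], [-1.08, 4.22], [0.17, 2.65], [-2.57, 2.57]. Speed limits (rad/s): [2.79, 2.79, 3.14, 3.14, 3.14, 3.14].

### API

Orientations are given as a 3x3 rotation matrix whose columns are the frame's x, y, z axes.
In Python, from workcell import arm gives the robot as it stands.
- The arm moves only by the shell command python3 -m handwheel 'ROWS' [FORCE]. ROWS is JSON, one flat list of numbers, 7 for each row, row after row: the turn, a rotation vector about the tool's x, y, z in degrees, then the shift along the tool's x, y, z in mm, then the opening, from -1 (shut) to 1 (fully open). In form: [ax, ay, az, tx, ty, tz, hand, ax, ay, az, tx, ty, tz, hand, ...]. A call has 1 to 5 rows; each row is the pose to reach, as a shift and turn from the pose measured when the call began, along the tool's axes at that moment; what a row does not reach only later rows make up. A row lasts 1/10 s, in which the tool goes at most 50 mm and 8.59 degrees, less where a joint would pass 70% of its speed; a pose out of reach is approached as far as the arm can. A call with a gripper value outside its range is refused whole. The fingers move at their own pace and stop on an object; FORCE is the grip in N (left out, the last holds). Time passes only in rows, so rows that repeat a pose let the fingers close. It gives the time, the measured TCP pose, the force and the opening at its end, in the units of the state.
- arm.sense(): the state, without advancing time (a new reading comes with each control period).
- arm.get_image(name): name is "scene" or "top"; returns the picture (480x640x3 uint8, red, green, blue); there is no depth.
- arm.calibration(name): a dict with "K" (3x3 intrinsics, pixels), "cam_to_world" (4x4, takes a point from camera to world coordinates). Camera axes: x right, y down, z forward; pixel columns grow to the right and rows downward; lengths in m; the calibration is good to about 2 mm. A picture is of the moment at which its call begins. calibration takes no time and is no camera call.
- arm.finish_job(): hands the job in, once; it reports no verdict.
The state is a dict: "time_s": time; "qpos": joint angles; "qvel": joint speeds; "joint_torque": joint torques, N m; "eef_pos": TCP position; "tcp_rot": TCP orientation; "contact_force": force on the tool from outside, world axes, zero at the start; "wrist_torque": the same for the moment, N m; "opening": finger opening in m.
Only numpy, scipy, OpenCV 4.12 (cv2) and the standard library are available. Lean on these libraries where they do the work, as an engineer would, in place of code of your own. Each camera call takes 0.05 s, during which the arm holds its last target.

## Working session

There is one attempt and no reset: what is moved stays moved. The work goes in short steps, Python scripts to look and compute and a shell command to move; the robot and the scene stay as the last step left them, time stands still between calls to the robot, and variables do not carry over. Pictures are saved under pics/ and viewed, and the job is handed in when it is done.

```bash
ls; mkdir -p pics; python3 - <<'E'
from workcell import arm
import cv2,numpy as np
for n in ("scene","top"):
    cv2.imwrite(f"pics/{n}0.png",arm.get_image(n)[:,:,::-1])
    c=arm.calibration(n);print(n,np.round(c["K"],1).tolist(),np.round(c["cam_to_world"],3).tolist())
s=arm.sense();print(s)
E
```

```text
pics
scene [[550.8, 0.0, 306.0], [0.0, 550.8, 249.3], [0.0, 0.0, 1.0]] [[-0.866, 0.328, -0.377, 1.155], [0.5, 0.595, -0.629, 0.903], [0.018, -0.734, -0.679, 1.101], [0.0, 0.0, 0.0, 1.0]]
top [[452.3, 0.0, 317.7], [0.0, 452.3, 238.4], [0.0, 0.0, 1.0]] [[-0.103, -0.975, 0.198, 0.402], [-0.995, 0.099, -0.026, 0.014], [0.005, -0.2, -0.98, 1.151], [0.0, 0.0, 0.0, 1.0]]
{'time_s': 0.1, 'qpos': array([ 1.06490548e+00,  8.78926949e-02,  1.37208390e+00, -3.56120990e-05,
        1.68362072e+00, -1.03082031e-01]), 'qvel': array([-0.00053403, -0.00019916, -0.00244247, -0.00160218,  0.00064725,
       -0.00043913]), 'joint_torque': array([ 2.19104761e-03, -3.41252196e+01, -3.03301048e+01,  7.19424477e-02,
        3.04653263e-02, -1.05971997e-04]), 'eef_pos': array([0.21536636, 0.50553955, 0.20442465]), 'tcp_rot': array([[-9.40478152e-04, -9.19961921e-01,  3.92006606e-01],
       [-1.77070924e-03,  3.92007697e-01,  9.19960233e-01],
       [-9.99997990e-01,  1.71072783e-04, -1.99765974e-03]]), 'contact_force': array([-0.08153499, -0.3330696 ,  0.3711803 ]), 'wrist_torque': array([-0.01128519,  0.00298137, -0.0384963 ]), 'opening': 0.09398963261096765}
```

View pics/scene0.png

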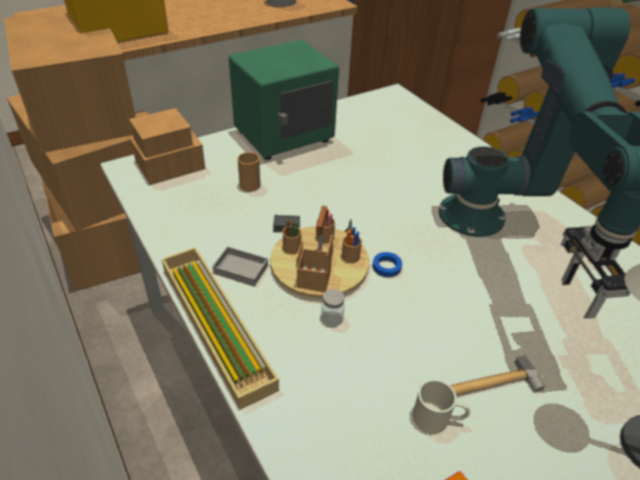

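View pics/top0.png

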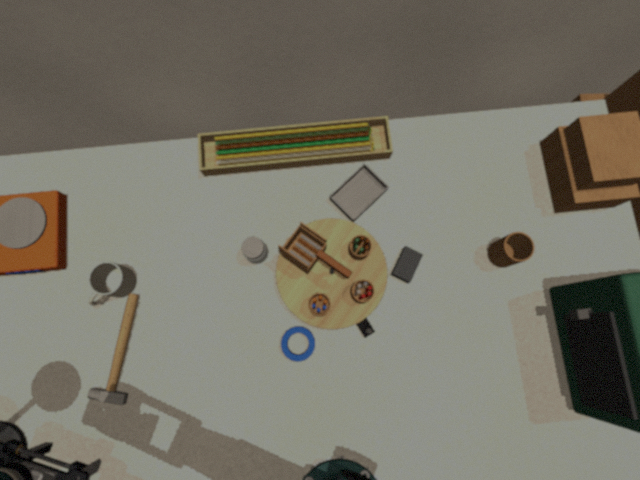

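```bash
cat > h.py <<'E'
import numpy as np,cv2
from workcell import arm
def cal(n):
    c=arm.calibration(n);return np.array(c["K"]),np.array(c["cam_to_world"])
def ray(n,u,v,z):
    K,T=cal(n);d=T[:3,:3]@np.linalg.solve(K,[u,v,1.]);o=T[:3,3];return o+d*(z-o[2])/d[2]
def proj(n,p):
    K,T=cal(n);q=K@(T[:3,:3].T@(np.array(p)-T[:3,3]));return q[:2]/q[2]
def shot(n,name,u0,v0,u1,v1,k=5):
    im=arm.get_image(n)[:,:,::-1];cv2.imwrite(f"pics/{name}_full.png",im)
    cv2.imwrite(f"pics/{name}.png",cv2.resize(im[v0:v1,u0:u1],None,fx=k,fy=k,interpolation=cv2.INTER_CUBIC))
E
python3 - <<'E'
import cv2
from h import *
a=cv2.imread("pics/top0.png")[210:340,260:400];cv2.imwrite("pics/t0z.png",cv2.resize(a,None,fx=4.5,fy=4.5,interpolation=2))
b=cv2.imread("pics/scene0.png")[195:305,260:390];cv2.imwrite("pics/s0z.png",cv2.resize(b,None,fx=5,fy=5,interpolation=2))
im=cv2.imread("pics/top0.png");h=cv2.cvtColor(im,cv2.COLOR_BGR2HSV)
m=cv2.inRange(h,(15,60,100),(30,255,255));m[:200]=0;m[:,:260]=0;m[:,400:]=0;m[340:]=0
p=cv2.findNonZero(cv2.morphologyEx(m,cv2.MORPH_OPEN,np.ones((3,3))))
hl=cv2.convexHull(p);e=cv2.fitEllipse(hl);print(e,ray("top",*e[0],.03))
E
```

```text
((330.9563293457031, 273.30303955078125), (110.61641693115234, 111.51559448242188), 116.21995544433594) [ 0.53792828 -0.03945587  0.03      ]
```

View pics/t0z.png

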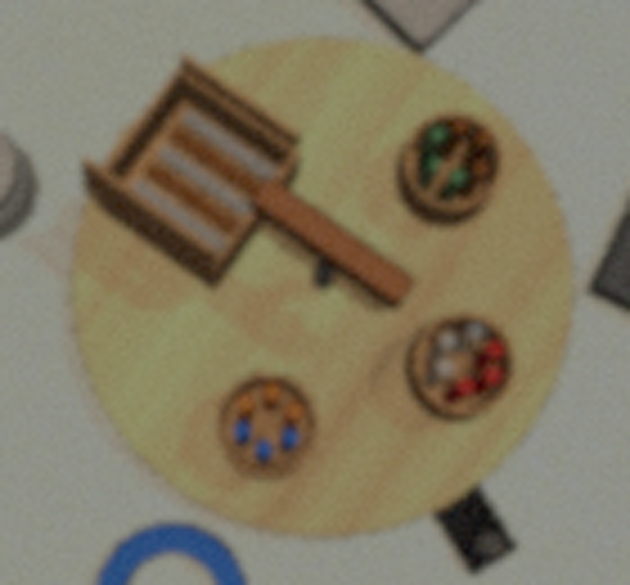

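View pics/s0z.png

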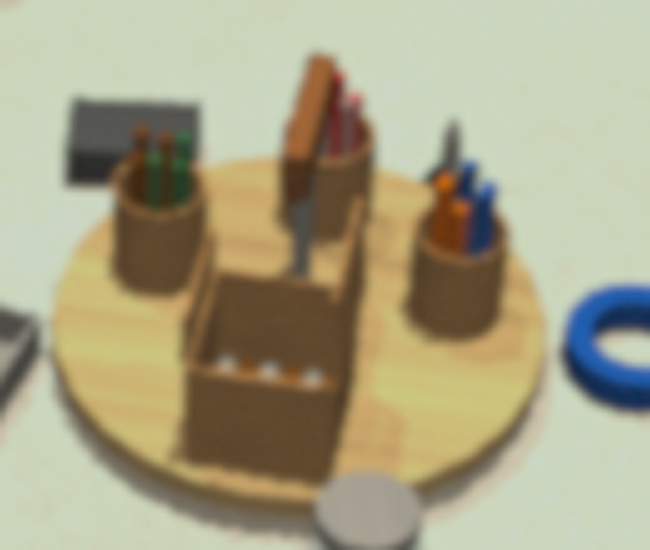

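```bash
python3 - <<'E'
from h import *
C=np.array([.538,-.0395])
def Z(x,y):return 260+x/4.5,210+y/4.5
def S(x,y):return 260+x/5,195+y/5
for nm,n,p,z in [("h far","top",Z(405,293),.178),("h near","top",Z(262,190),.178),("hmid","top",Z(335,240),.185),
 ("post","top",Z(322,275),.03),("tip","scene",S(453,122),.06),("tiptop","top",Z(490,548),.055),("tongue","top",Z(460,500),.01),
 ("box corner L","top",Z(90,165),.16),("c","top",Z(120,180),.1),("floor","top",Z(190,175),.05),
 ("tube b","top",Z(267,422),.09),("tube r","top",Z(460,367),.09),("tube g","top",Z(448,165),.09),
 ("wide/narrow tip L s","scene",S(205,235),.13),("R s","scene",S(358,195),.16),
 ]:
    q=ray(n,*p,z)[:2];d=q-C;print(nm,q.round(4),np.hypot(*d).round(4),np.degrees(np.arctan2(d[1],d[0])).round(1))
E
```

```text
h far [ 0.5119 -0.0729] 0.0424 -128.0
h near [ 0.5688 -0.0098] 0.0428 44.0
hmid [ 0.5399 -0.0419] 0.0031 -51.8
post [ 0.5432 -0.0415] 0.0056 -21.3
tip [ 0.3958 -0.1102] 0.1588 -153.6
tiptop [ 0.3871 -0.1127] 0.1678 -154.1
tongue [ 0.4139 -0.1047] 0.1402 -152.3
box corner L [0.593  0.0731] 0.1253 64.0
c [0.595  0.0618] 0.1162 60.6
floor [0.603  0.0256] 0.092 45.0
tube b [ 0.4627 -0.002 ] 0.0842 153.5
tube r [ 0.4806 -0.1047] 0.0869 -131.4
tube g [ 0.5872 -0.1114] 0.0871 -55.6
wide/narrow tip L s [ 0.613  -0.0271] 0.076 9.4
R s [0.5448 0.013 ] 0.0529 82.6
```

```bash
cat >> h.py <<'E'
C=np.array([.538,-.0395]);TH=np.radians(48.7)
ex=-np.array([np.cos(TH),np.sin(TH)]);ey=np.array([-ex[1],ex[0]])
def tw(x,y,z):  # table frame xy -> world
    return np.r_[C+x*ex+y*ey,z]
def rel(p,yaw=None):
    s=arm.sense();R=np.array(s["tcp_rot"]);z=R[:,2];y0=np.degrees(np.arctan2(z[1],z[0]))
    t=R.T@(np.array(p)-s["eef_pos"])*1000
    from scipy.spatial.transform import Rotation as Ro
    if yaw is None: yaw=y0
    a=np.radians(yaw);zz=np.array([np.cos(a),np.sin(a),0]);xx=np.array([0,0,-1.]);G=np.c_[xx,np.cross(zz,xx),zz]
    return np.degrees(Ro.from_matrix(R.T@G).as_rotvec()).round(1),t.round(1)
def st():
    s=arm.sense();R=np.array(s["tcp_rot"]);d=s["eef_pos"][:2]-C
    print("t",round(s["time_s"],2),"tab",(np.array([d@ex,d@ey])*1000).round(1),"z",round(s["eef_pos"][2]*1000,1),"yaw",np.degrees(np.arctan2(R[1,2],R[0,2])).round(1),"F",np.round(s["contact_force"],1),"T",np.round(s["wrist_torque"],2),"open",round(s["opening"],4),"q",np.round(s["qpos"],2))
E
python3 -c "
from h import *
st();print(rel(tw(-.085,.08,.2),48.7))"
```

```text
t 0.1 tab [-196.5 -602.1] z 204.4 yaw 66.9 F [-0.1 -0.3  0.4] T [-0.01  0.   -0.04] open 0.094 q [ 1.06  0.09  1.37 -0.    1.68 -0.1 ]
(array([18.2, -0.1,  0. ]), array([   5. , -613. , -319.2]))
```

```bash
python3 -m handwheel '[3,0,0,0,-40,-20,-1, 6,0,0,0,-80,-40,-1, 9,0,0,0,-120,-62,-1, 12,0,0,0,-160,-83,-1, 15,0,0,0,-200,-104,-1]' 10
python3 -c "
from h import *
st();print(rel(tw(-.085,.08,.2),48.7))"
```

```text
time_s: 0.6
eef_pos: [0.3591, 0.3298, 0.2041]
tcp_rot: [[-0.001, -0.786, 0.618], [-0.002, 0.618, 0.786], [-1.0, -0.0, -0.003]]
contact_force: [-0.1, -0.1, -0.6]
opening: 0.0575
t 0.6 tab [-159.4 -378.2] z 204.1 yaw 51.8 F [-0.1 -0.1 -0.6] T [0.02 0.02 0.01] open 0.0575 q [ 0.63 -0.05  1.51 -0.    1.68 -0.28]
(array([ 3.1, -0.2,  0. ]), array([   4.4, -453.4,  -99.3]))
```

```bash
python3 -m handwheel '[3,0,0,0,-45,-10,-1, 3,0,0,0,-90,-20,-1, 3,0,0,0,-135,-30,-1, 3,0,0,0,-180,-40,-1, 3,0,0,0,-225,-50,-1]' 
python3 -c "
from h import *
st();print(rel(tw(-.085,.08,.2),48.7))"
```

```text
time_s: 1.1
eef_pos: [0.5057, 0.1497, 0.2038]
tcp_rot: [[-0.002, -0.753, 0.659], [-0.002, 0.659, 0.753], [-1.0, 0.0, -0.003]]
contact_force: [0.3, 0.1, 0.2]
opening: 0.0176
t 1.1 tab [-120.9 -149.1] z 203.8 yaw 48.8 F [0.3 0.1 0.2] T [-0.02 -0.04 -0.02] open 0.0176 q [ 0.18  0.04  1.42 -0.    1.68 -0.67]
(array([ 0.1, -0.2, -0. ]), array([   3.8, -229.1,  -36.3]))
```

```bash
python3 -m handwheel '[0,0,0,0,-45,-7,-1, 0,0,0,0,-90,-14,-1, 0,0,0,0,-135,-21,-1, 0,0,0,0,-180,-29,-1, 0,0,0,0,-229,-36,-1]' 
python3 -m handwheel '[0,0,0,0,0,0,-1]' >/dev/null
python3 -c "
from h import *
st();print(rel(tw(-.085,.08,.126),48.7))
shot('scene','s1',230,150,400,310,4.5)"
```

```text
time_s: 1.6
eef_pos: [0.6549, -0.0295, 0.2032]
tcp_rot: [[-0.003, -0.753, 0.658], [-0.002, 0.658, 0.753], [-1.0, 0.001, -0.003]]
contact_force: [0.6, 0.1, 1.2]
opening: 0.0009
t 1.7 tab [-82.  86.] z 199.6 yaw 48.5 F [-0.7  0.2 -1. ] T [-0.06 -0.07 -0.03] open 0.0003 q [-0.14  0.34  1.09 -0.    1.72 -0.98]
(array([-0.2, -0.4, -0.2]), array([73.6,  5.8,  3.5]))
```

View pics/s1.png

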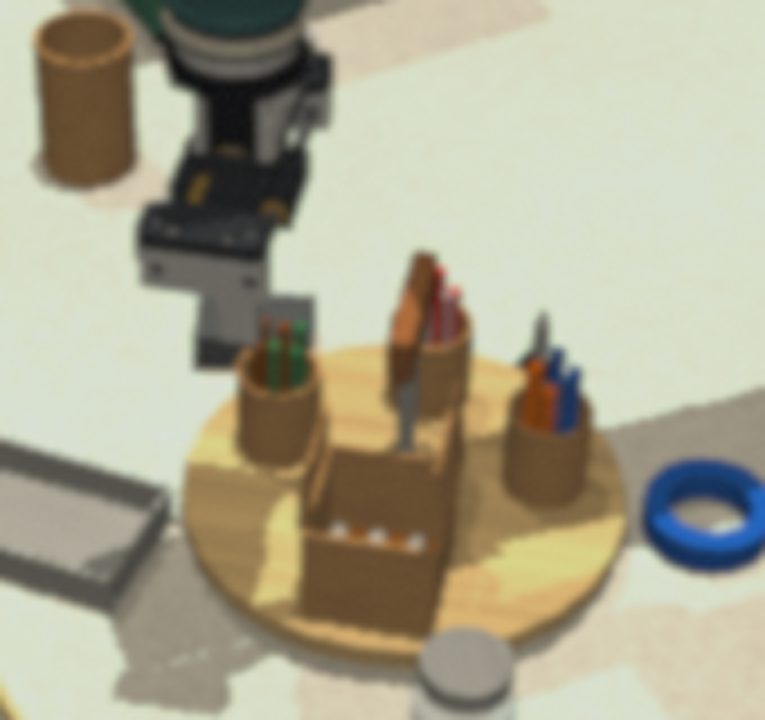

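```bash
python3 -m handwheel '[0,0,0,25,5,0,-1, 0,-0.4,0,50,5,-3,-1, 0,-0.4,0,74,5,-3,-1, 0,-0.4,0,74,5,-3,-1]' >/dev/null
python3 -c "
from h import *
st()
for p in [(60,126),(51,125.5),(42.6,124),(34.9,120.8),(28.7,115),(25.6,109.6),(24,103.5)]: print(rel(tw(-.085,p[0]/1e3,p[1]/1e3),48.7))
shot('scene','s2',260,170,390,300,5)"
```

```text
t 2.15 tab [-78.5  74.4] z 121.6 yaw 48.7 F [-0.5  0.5 -0.2] T [-0.02 -0.02  0.02] open 0.0006 q [-0.14  0.34  1.24  0.    1.58 -0.98]
(array([-0. , -0.2, -0.7]), array([-4.2, 14.4,  6.5]))
(array([-0. , -0.2, -0.7]), array([-3.6, 23.4,  6.5]))
(array([-0. , -0.2, -0.7]), array([-2. , 31.8,  6.5]))
(array([-0. , -0.2, -0.7]), array([ 1.3, 39.5,  6.5]))
(array([-0. , -0.2, -0.7]), array([ 7.2, 45.6,  6.5]))
(array([-0. , -0.2, -0.7]), array([12.6, 48.6,  6.6]))
(array([-0. , -0.2, -0.7]), array([18.7, 50.1,  6.6]))
```

View pics/s2.png

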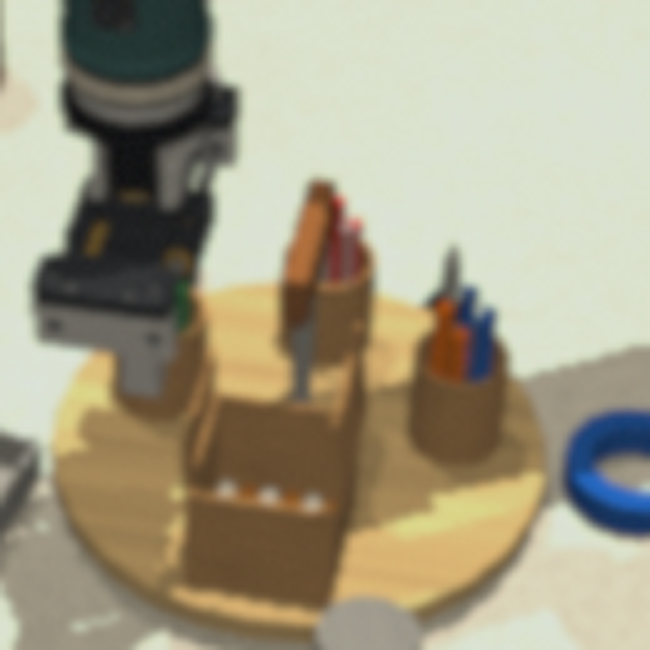

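```bash
python3 -m handwheel '[0,0,-0.5,-3,10,6,-1, 0,0,-0.5,-3,17,6,-1, 0,0,-0.5,-3,23,6,-1, 0,0,-0.5,-2,29,6,-1, 0,0,-0.5,-1,34,6,-1]' >/dev/null
python3 -c "
from h import *
st()
for p in [(34.9,120.8),(28.7,115),(25.6,109.6),(24,103.5)]: print(rel(tw(-.085,p[0]/1e3,p[1]/1e3),48.7))
shot('scene','s3',260,170,390,300,5)"
```

```text
t 2.7 tab [-85.7  41.5] z 126.6 yaw 48.7 F [-0.2  0.3  1. ] T [-0.01 -0.14 -0.01] open 0.0007 q [-0.09  0.28  1.3  -0.    1.56 -0.94]
(array([-0. , -0. ,  0.1]), array([ 5.8,  6.6, -0.7]))
(array([-0. , -0. ,  0.1]), array([11.6, 12.8, -0.7]))
(array([-0. , -0. ,  0.1]), array([17. , 15.9, -0.7]))
(array([-0. , -0. ,  0.1]), array([23.1, 17.5, -0.7]))
```

View pics/s3.png

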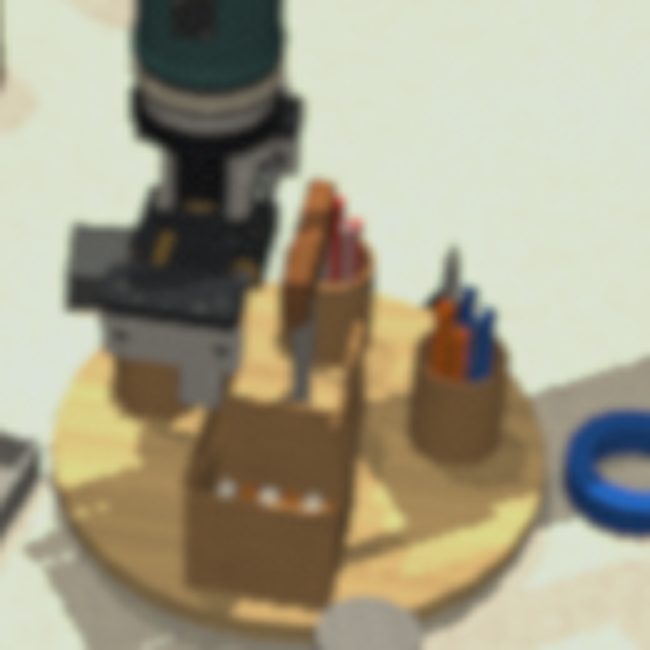

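```bash
python3 -m handwheel '[0,0,0,4,6,0,-1, 0,0,0,9,11,0,-1, 0,0,0,14,15,0,-1, 0,0,0,19,17,0,-1, 0,0,0,22,17,0,-1]'
python3 -m handwheel '[0,0,0,1,0,0,-1]'
python3 -c "
from h import *
st()
shot('scene','s4',260,170,390,300,5)"
```

```text
time_s: 3.25
eef_pos: [0.6113, 0.0096, 0.1035]
tcp_rot: [[-0.003, -0.751, 0.66], [0.0, 0.66, 0.751], [-1.0, 0.002, -0.002]]
contact_force: [-4.4, 0.2, 13.4]
opening: 0.0001
time_s: 3.35
eef_pos: [0.6113, 0.0095, 0.1036]
tcp_rot: [[-0.002, -0.751, 0.66], [-0.0, 0.66, 0.751], [-1.0, 0.002, -0.002]]
contact_force: [-1.5, -0.8, 8.6]
opening: 0.0002
t 3.35 tab [-85.2  22.7] z 103.6 yaw 48.7 F [-1.5 -0.8  8.6] T [-0.13  0.42 -0.01] open 0.0002 q [-0.08  0.26  1.37 -0.    1.51 -0.93]
```

View pics/s4.png

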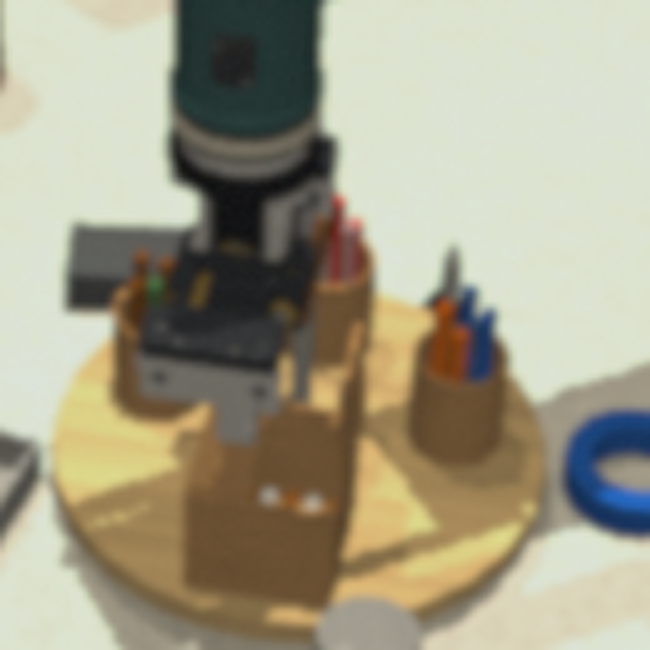

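```bash
python3 -m handwheel '[0,0,0,-25,0,0,-1, 0,0,0,-60,0,0,-1, 0,0,0,-98,10,0,-1, 0,0,0,-98,45,0,-1, 0,0,0,-98,80,0,-1]' >/dev/null
python3 -m handwheel '[0,0,0,0,25,0,-1, 0,0,0,10,37,0,-1, 0,0,0,35,40,0,-1, 0,0,0,52,40,0,-1,  0,0,0,52,40,0,-1]'
python3 -c "
from h import *
st();f=1e-3
for p in [(-60,147),(-51,147),(-42,145),(-34,142),(-26,137),(-19,131),(-13,123),(-9,115),(-8,107)]: print(rel(tw(-.085,p[0]/1e3,p[1]/1e3),48.7))
shot('scene','s5',260,170,390,300,5)"
```

```text
time_s: 4.4
eef_pos: [0.5196, 0.0889, 0.1479]
tcp_rot: [[-0.006, -0.75, 0.661], [-0.0, 0.661, 0.751], [-1.0, 0.005, -0.004]]
contact_force: [-0.5, -0.5, -0.6]
opening: 0.0003
t 4.4 tab [-84.3 -98.6] z 147.9 yaw 48.6 F [-0.5 -0.5 -0.6] T [-0.05  0.02 -0.06] open 0.0003 q [ 0.06  0.06  1.51  0.    1.57 -0.79]
(array([-0.1, -0.2, -0.3]), array([  0.7, -38.6,   0.7]))
(array([-0.1, -0.2, -0.3]), array([  0.6, -47.6,   0.8]))
(array([-0.1, -0.2, -0.3]), array([  2.6, -56.6,   0.8]))
(array([-0.1, -0.2, -0.3]), array([  5.5, -64.6,   0.8]))
(array([-0.1, -0.2, -0.3]), array([ 10.5, -72.6,   0.8]))
(array([-0.1, -0.2, -0.3]), array([ 16.5, -79.7,   0.9]))
(array([-0.1, -0.2, -0.3]), array([ 24.4, -85.7,   0.9]))
(array([-0.1, -0.2, -0.3]), array([ 32.4, -89.7,   0.9]))
(array([-0.1, -0.2, -0.3]), array([ 40.4, -90.8,   1. ]))
```

View pics/s5.png

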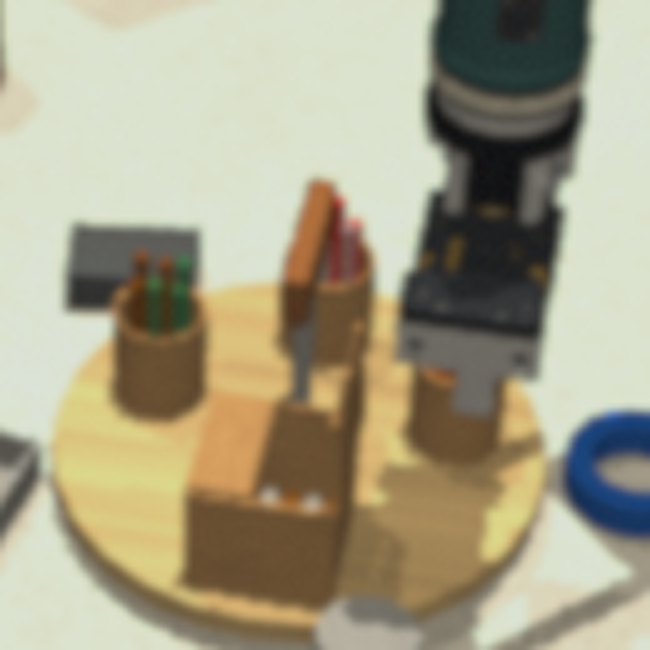

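```bash
python3 -m handwheel '[0,0,0,0,-15,1,-1, 0,0,0,0,-26,1,-1, 0,0,0,0,-36,1,-1, 0,0,0,0,-45,1,-1, 0,0,0,2,-53,1,-1]' >/dev/null
python3 -c "
from h import *
st()"
python3 -m handwheel '[0,0,0,1,-5,0,-1, 0,0,0,4,-12,0,-1, 0,0,0,8,-19,0,-1, 0,0,0,14,-26,0,-1, 0,0,0,20,-31,0,-1]' >/dev/null
python3 -c "
from h import *
st()
for p in [(-26,137),(-19,131),(-13,123),(-9,115),(-8,107)]: print(rel(tw(-.085,p[0]/1e3,p[1]/1e3),48.7))
shot('scene','s6',260,170,390,300,5)"
```

```text
t 4.95 tab [-86.1 -43.3] z 148.1 yaw 48.6 F [0.7 0.7 0.2] T [ 0.03  0.04 -0.03] open 0.0 q [-0.01  0.14  1.43  0.    1.58 -0.85]
t 5.45 tab [-86.  -11.7] z 127.4 yaw 48.6 F [ 0.2 -0.7  0.8] T [ 0.02 -0.03 -0.  ] open 0.0008 q [-0.04  0.2   1.4   0.    1.54 -0.89]
(array([-0.1, -0.1, -0.1]), array([-9.6, 14.3, -1. ]))
(array([-0.1, -0.1, -0.1]), array([-3.6,  7.3, -1. ]))
(array([-0.1, -0.1, -0.1]), array([ 4.4,  1.3, -0.9]))
(array([-0.1, -0.1, -0.1]), array([12.4, -2.7, -0.9]))
(array([-0.1, -0.1, -0.1]), array([20.4, -3.7, -0.9]))
```

View pics/s6.png

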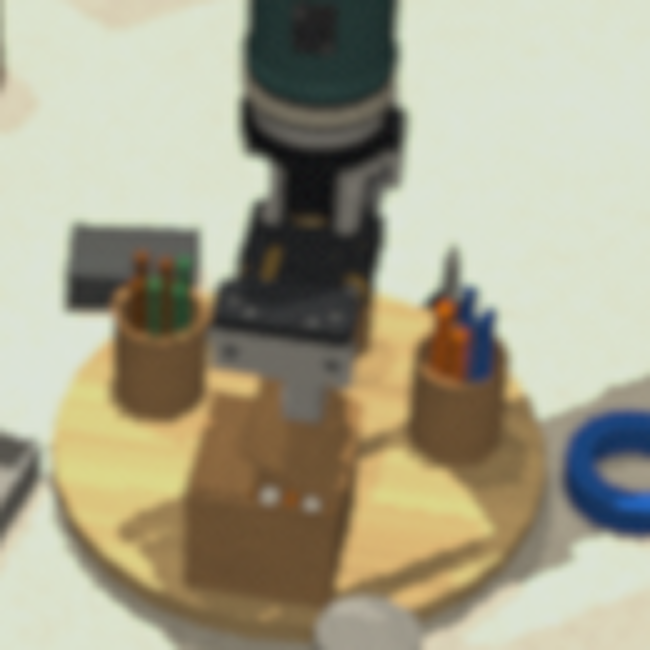

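```bash
python3 -m handwheel '[0,0,0,5,-2,0,-1, 0,0,0,10,-3,0,-1, 0,0,0,15,-4,0,-1, 0,0,0,19,-4,0,-1, 0,0,0,21,-4,0,-1]'
python3 -m handwheel '[0,0,0,0.5,0,0,-1,0,0,0,0.5,0,0,-1]'
```

```text
time_s: 6.0
eef_pos: [0.5887, 0.0295, 0.1069]
tcp_rot: [[-0.003, -0.75, 0.662], [-0.001, 0.662, 0.75], [-1.0, 0.001, -0.002]]
contact_force: [-3.6, -1.4, 12.8]
opening: 0.0005
time_s: 6.2
eef_pos: [0.5891, 0.0297, 0.1072]
tcp_rot: [[-0.001, -0.75, 0.662], [-0.001, 0.662, 0.75], [-1.0, 0.0, -0.001]]
contact_force: [-0.4, 0.4, 4.5]
opening: 0.0003
```

```bash
python3 -m handwheel '[0,0,0,-25,0,0,-1, 0,0,0,-60,0,0,-1, 6,0,0,-103,0,0,0, 12,0,0,-103,0,-10,1, 20,0,0,-103,-4,-40,1]' 
python3 -c "
from h import *
st();print(rel(tw(0,0,.21),-41.3))"
```

```text
time_s: 6.7
eef_pos: [0.5669, -0.0016, 0.2117]
tcp_rot: [[0.003, -0.476, 0.879], [-0.0, 0.879, 0.476], [-1.0, -0.001, 0.002]]
contact_force: [0.3, -0.5, 0.1]
opening: 0.0213
t 6.7 tab [-47.6  -3.3] z 211.7 yaw 28.5 F [ 0.3 -0.5  0.1] T [-0.01  0.01  0.  ] open 0.0213 q [-0.1   0.12  1.32  0.    1.7  -0.6 ]
(array([69.8,  0.2, -0. ]), array([  1.6, -19.5, -43.5]))
```

```bash
python3 -m handwheel '[8,0,0,0,-5,-10,1, 16,0,0,0,-10,-20,1, 24,0,0,0,-15,-32,1, 32,0,0,0,-19,-43,1, 40,0,0,0,-19,-43,1]' >/dev/null
python3 -m handwheel '[8,0,0,0,0,0,1, 16,0,0,0,0,0,1, 24,0,0,0,0,0,1, 30,0,0,0,0,0,1, 30,0,0,0,0,0,1]' >/dev/null
python3 -c "
from h import *
st();print(rel(tw(0,0,.21),-41.3))
shot('scene','s7',260,170,390,300,5)
shot('top','t7',260,210,400,340,4.5)"
```

```text
t 7.7 tab [ 0.6 -0.8] z 210.5 yaw -41.9 F [0.2 0.5 0.5] T [-0.01  0.13  0.02] open 0.0941 q [-0.18  0.06  1.39  0.    1.69  0.55]
(array([-0.6,  0. , -0. ]), array([0.5, 0.6, 0.8]))
```

View pics/s7.png

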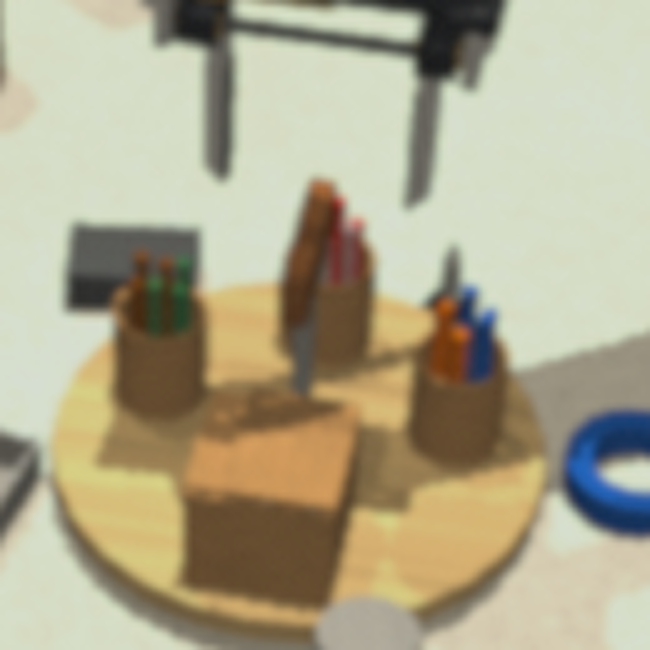

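View pics/t7.png

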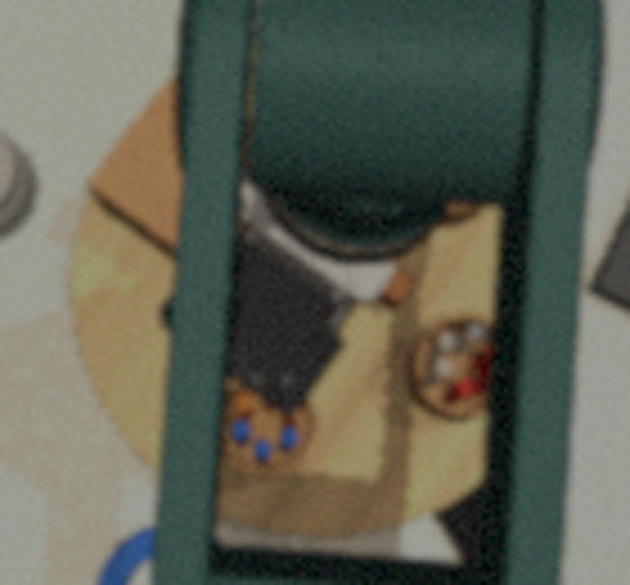

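```bash
python3 -m handwheel '[-0.5,0,0,15,0.5,1,1, -0.5,0,0,30,0.5,1,1, -0.5,0,0,45,0.5,1,1, -0.5,0,0,58,0.5,1,1, -0.5,0,0,60,0.5,1,1]'
python3 -c "
from h import *
st()"
```

```text
time_s: 8.3
eef_pos: [0.5366, -0.0395, 0.1473]
tcp_rot: [[-0.005, 0.66, 0.751], [0.001, 0.751, -0.66], [-1.0, -0.002, -0.004]]
contact_force: [-1.3, 0.6, -0.7]
opening: 0.0938
t 8.3 tab [ 0.9 -1.1] z 147.3 yaw -41.3 F [-1.3  0.6 -0.7] T [-0.09  0.07  0.02] open 0.0938 q [-0.18  0.08  1.49  0.    1.57  0.54]
```

Close with moderate force; watch side force for centring error.

```bash
python3 -m handwheel '[0,0,0,0,0,1,0.3, 0,0,0,0,0,1,-0.3, 0,0,0,0,0,1,-0.6, 0,0,0,0,0,1,-0.7,0,0,0,0,0,1,-0.7]' 15
python3 -m handwheel '[0,0,0,0,0,0,-1, 0,0,0,0,0,0,-1, 0,0,0,0,0,0,-1, 0,0,0,0,0,0,-1]' 15
python3 -c "
from h import *
st()"
```

```text
time_s: 8.8
eef_pos: [0.5376, -0.0402, 0.1479]
tcp_rot: [[-0.003, 0.66, 0.751], [0.001, 0.751, -0.66], [-1.0, -0.002, -0.003]]
contact_force: [-0.2, -0.5, 0.4]
opening: 0.0574
time_s: 9.2
eef_pos: [0.5376, -0.0402, 0.1479]
tcp_rot: [[-0.003, 0.66, 0.751], [0.001, 0.751, -0.66], [-1.0, -0.002, -0.003]]
contact_force: [0.7, -0.6, 0.5]
opening: 0.0251
t 9.2 tab [0.7 0.2] z 147.9 yaw -41.3 F [ 0.7 -0.6  0.5] T [0.01 0.12 0.05] open 0.0251 q [-0.18  0.08  1.49  0.    1.57  0.54]
```

```bash
python3 -m handwheel '[0,0,0,0,0,0,-1, 0,0,0,0,0,0,-1, 0,0,0,0,0,0,-1, 0,0,0,0,0,0,-1]' 15
python3 -c "
from h import *
st()"
```

```text
time_s: 9.6
eef_pos: [0.5392, -0.0415, 0.1478]
tcp_rot: [[-0.0, 0.661, 0.751], [-0.002, 0.751, -0.661], [-1.0, -0.001, 0.001]]
contact_force: [4.7, -3.7, -2.8]
opening: 0.016
t 9.6 tab [0.7 2.2] z 147.8 yaw -41.4 F [ 4.7 -3.7 -2.8] T [-0.51 -0.57 -0.15] open 0.016 q [-0.18  0.09  1.49 -0.    1.57  0.54]
```

```bash
python3 -m handwheel '[0,0,0,0,0,0,-1, 0,0,0,0,0,0,-1]' 40 >/dev/null
python3 -c "
from h import *
st()"
python3 -m handwheel '[-2,0,0,0,0,0,-1, -6,0,0,0,0,0,-1, -11,0,0,0,0,0,-1, -17,0,0,0,0,0,-1, -22,0,0,0,0,0,-1]'
python3 -c "
from h import *
st()
shot('scene','s8',260,170,390,300,5)"
```

```text
t 9.8 tab [0.7 2.3] z 147.8 yaw -41.4 F [ 1.   0.1 -0.9] T [-0.05  0.09 -0.2 ] open 0.0154 q [-0.18  0.09  1.49 -0.    1.57  0.54]
time_s: 10.3
eef_pos: [0.5403, -0.0422, 0.1478]
tcp_rot: [[0.002, 0.329, 0.944], [-0.003, 0.944, -0.329], [-1.0, -0.002, 0.003]]
contact_force: [5.7, -2.1, -1.8]
opening: 0.0162
t 10.3 tab [0.5 3.5] z 147.8 yaw -19.2 F [ 5.7 -2.1 -1.8] T [-0.31 -0.33 -0.31] open 0.0162 q [-0.18  0.09  1.49 -0.    1.57  0.15]
```

View pics/s8.png

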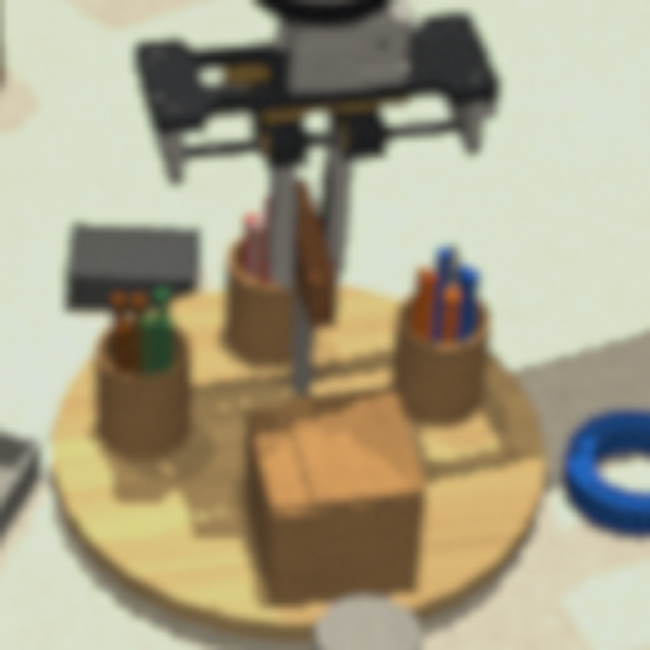

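```bash
python3 -m handwheel '[-7,0,0,0,0,0,-1, -14,0,0,0,0,0,-1, -21,0,0,0,0,0,-1, -28,0,0,0,0,0,-1, -35,0,0,0,0,0,-1]' >/dev/null
python3 -c "
from h import *
st()"
python3 -m handwheel '[-7,0,0,0,0,0,-1, -14,0,0,0,0,0,-1, -21,0,0,0,0,0,-1, -28,0,0,0,0,0,-1, -35,0,0,0,0,0,-1]' >/dev/null
python3 -c "
from h import *
st()"
python3 -m handwheel '[-7,0,0,0,0,0,-1, -14,0,0,0,0,0,-1, -21,0,0,0,0,0,-1, -28,0,0,0,0,0,-1, -35,0,0,0,0,0,-1]' >/dev/null
python3 -c "
from h import *
st()"
```

```text
t 10.85 tab [-0.8  5.1] z 147.8 yaw 16.3 F [ 8.2  0.2 -1.9] T [-0.04 -0.6  -0.27] open 0.016 q [-0.18  0.09  1.49 -0.    1.56 -0.46]
t 11.35 tab [-2.8  5.7] z 147.8 yaw 51.6 F [ 7.5  3.8 -2.2] T [ 0.31 -0.56 -0.26] open 0.0159 q [-0.18  0.09  1.48  0.    1.56 -1.08]
t 11.85 tab [-4.8  5. ] z 147.8 yaw 86.9 F [ 4.3  5.3 -1. ] T [ 0.65 -0.18 -0.2 ] open 0.0156 q [-0.18  0.09  1.48  0.    1.56 -1.7 ]
```

```bash
python3 - <<'E'
from h import *
D=[(.7,2.3,-41.4),(.5,3.5,-19.2),(-.8,5.1,16.3),(-2.8,5.7,51.6),(-4.8,5.,86.9)]
A=[];b=[]
for x,y,w in D:
    p=tw(x/1e3,y/1e3,0)[:2];n=np.array([np.cos(np.radians(w)),np.sin(np.radians(w))]);A.append(n);b.append(n@p);print(p.round(4))
A=np.array(A);s=np.linalg.lstsq(A,b,rcond=None)[0];print(s,(A@s-b)*1e3)
st();print(rel(np.r_[s,.148]))
shot('scene','s9',260,170,390,300,5);shot('top','t9',260,210,400,340,4.5)
E
```

```text
[ 0.5393 -0.0415]
[ 0.5403 -0.0422]
[ 0.5424 -0.0423]
[ 0.5441 -0.0412]
[ 0.5449 -0.0392]
[ 0.54142745 -0.03902467] [-0.04459328  0.02574084  0.01490959 -0.00657354 -0.02008714]
t 11.85 tab [-4.8  5. ] z 147.8 yaw 86.9 F [ 4.3  5.3 -1. ] T [ 0.65 -0.18 -0.2 ] open 0.0156 q [-0.18  0.09  1.48  0.    1.56 -1.7 ]
(array([-0. ,  0.2,  0.7]), array([-0.2,  3.5,  0. ]))
```

View pics/s9.png

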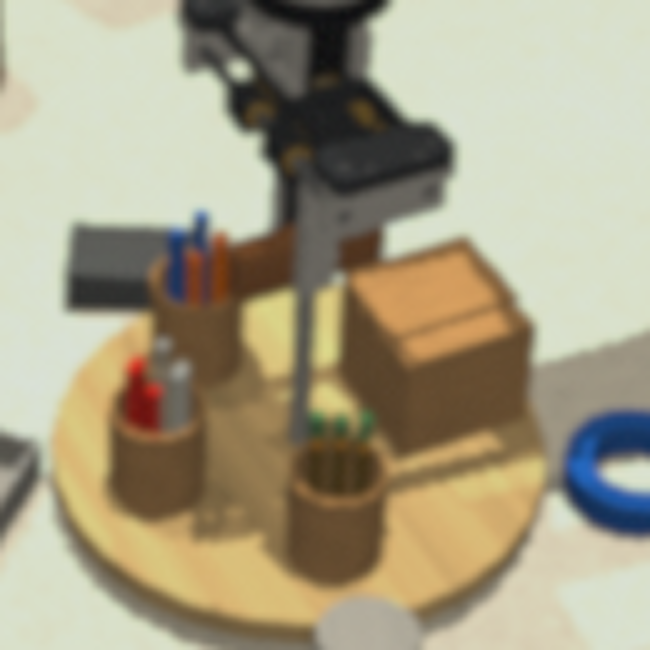

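View pics/t9.png

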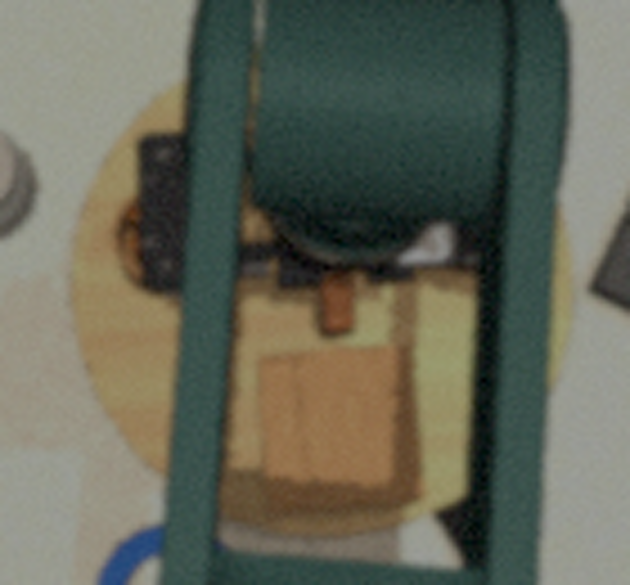

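```bash
python3 - <<'E'
from h import *
from scipy.optimize import least_squares
for n,f,roi in [("top","pics/top0.png",(260,200,400,340)),("scene","pics/scene0.png",(262,215,378,305))]:
    im=cv2.imread(f);h=cv2.cvtColor(im,cv2.COLOR_BGR2HSV);m=cv2.inRange(h,(13,60,90),(32,255,255))
    k=np.zeros_like(m);k[roi[1]:roi[3],roi[0]:roi[2]]=255;m&=k
    m=cv2.morphologyEx(m,cv2.MORPH_OPEN,np.ones((3,3)))
    c=max(cv2.findContours(m,0,1)[0],key=cv2.contourArea)[:,0].astype(float)
    P=np.array([ray(n,u,v,.03)[:2] for u,v in c])
    r=least_squares(lambda q:np.hypot(P[:,0]-q[0],P[:,1]-q[1])-.14,[.54,-.04],loss="soft_l1",f_scale=.001)
    print(n,r.x.round(4),np.median(np.abs(r.fun)).round(4))
for nm in("top","scene"):
    r0=.168
    for a in(-152,-153,-154,-155,-156,-157):
        a_=np.radians(a);print(nm,a,proj(nm,[.5414+r0*np.cos(a_),-.039+r0*np.sin(a_),.06]).round(1),proj(nm,[.5414+r0*np.cos(a_),-.039+r0*np.sin(a_),.01]).round(1))
a=cv2.imread("pics/top0.png")[310:345,345:385];cv2.imwrite("pics/tz2.png",cv2.resize(a,None,fx=15,fy=15,interpolation=2))
b=cv2.imread("pics/scene0.png")[210:240,335:370];cv2.imwrite("pics/sz2.png",cv2.resize(b,None,fx=15,fy=15,interpolation=2))
E
```

```text
top [ 0.5381 -0.0407] 0.0048
scene [ 0.5505 -0.0331] 0.0042
top -152 [371. 329.] [368.5 329.1]
top -153 [370.  329.7] [367.6 329.7]
top -154 [368.9 330.4] [366.6 330.4]
top -155 [367.9 331. ] [365.6 331. ]
top -156 [366.8 331.7] [364.6 331.6]
top -157 [365.8 332.3] [363.5 332.2]
scene -152 [350.  217.7] [348.8 230.4]
scene -153 [350.8 218. ] [349.6 230.8]
scene -154 [351.7 218.4] [350.4 231.1]
scene -155 [352.5 218.8] [351.3 231.5]
scene -156 [353.4 219.1] [352.1 231.9]
scene -157 [354.2 219.5] [352.9 232.3]
```

View pics/tz2.png

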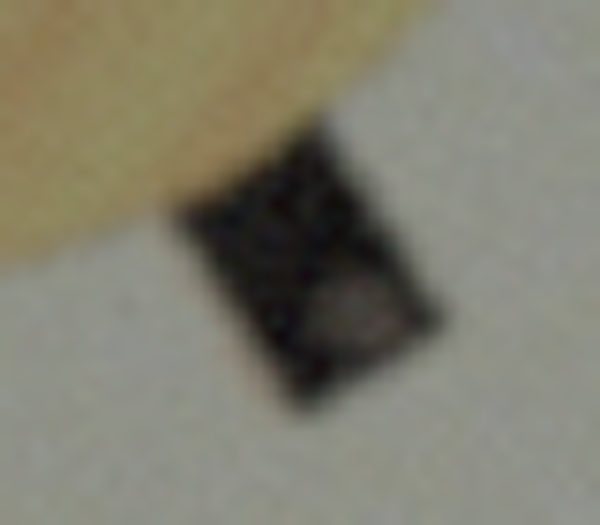

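View pics/sz2.png

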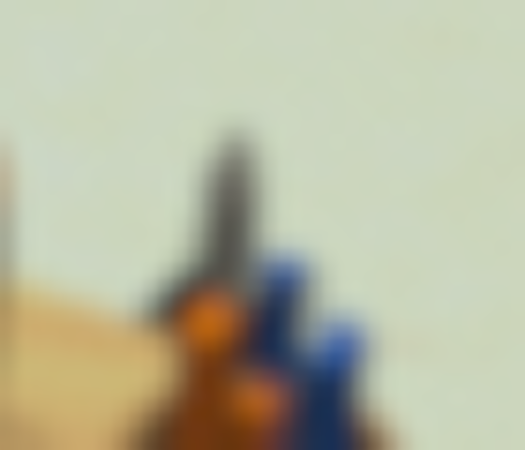

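```bash
python3 -m handwheel '[-7,0,0,0,0,0,-1, -14,0,0,0,0,0,-1, -20,0,0,0,0,0,-1, -25,0,0,0,0,0,-1, -28,0,0,0,0,0,-1]' >/dev/null
python3 -c "
from h import *
st();print(rel(np.r_[.5414,-.039,.148],116))
shot('scene','s10',260,170,390,300,5);shot('top','t10',260,210,400,340,4.5)"
```

```text
t 12.45 tab [-5.8  3.7] z 147.8 yaw 115.0 F [0.3 3.  0.6] T [ 0.7   0.31 -0.33] open 0.0158 q [-0.18  0.09  1.48  0.01  1.56 -2.19]
(array([-1. , -0. ,  0.7]), array([-0.2,  3.5,  0.1]))
```

View pics/s10.png

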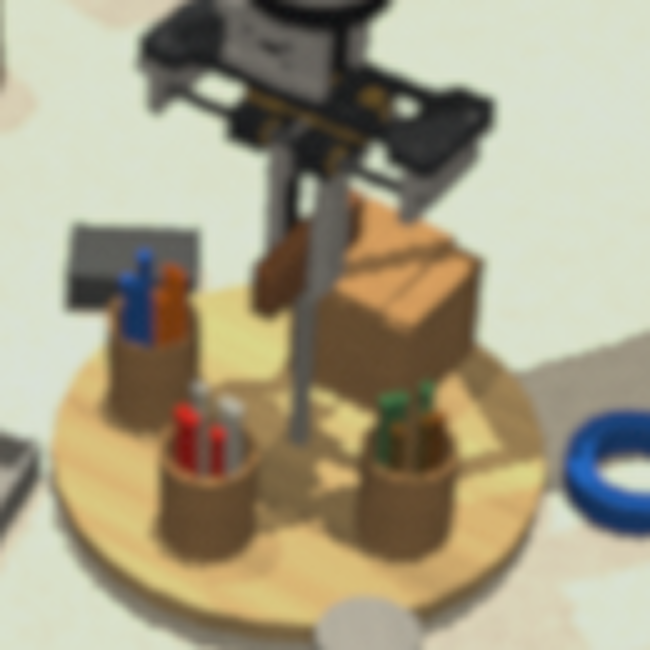

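View pics/t10.png

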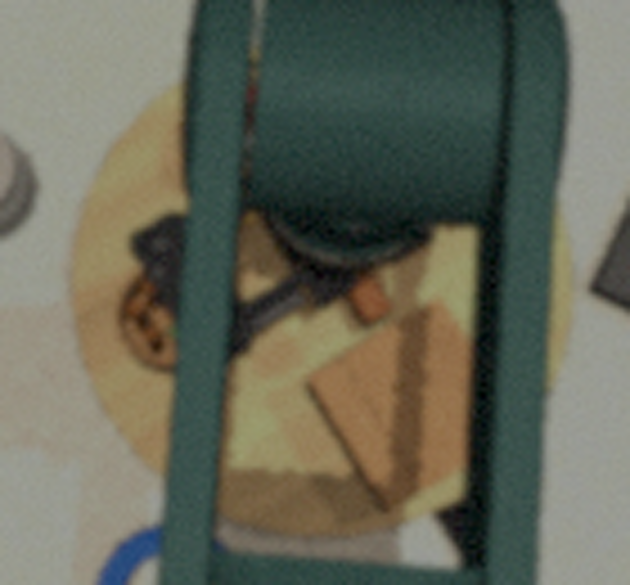

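```bash
python3 - <<'E'
from h import *
S=lambda x,y:(260+x/5,170+y/5)
Z=lambda x,y:(260+x/4.5,210+y/4.5)
def d(n,a,b,z):
    v=ray(n,*b,z)-ray(n,*a,z);print(n,np.degrees(np.arctan2(v[1],v[0])).round(1),np.hypot(*v[:2]).round(3))
d("scene",S(408,324),S(482,262),.1015)
d("scene",S(405,398),S(474,338),.03)
d("scene",S(318,282),S(408,324),.1015)
d("top",Z(308,383),Z(385,510),.107);d("top",Z(308,383),Z(430,302),.107)
A=np.array([.5414,-.039])
for nm,p,o in[("b",(152,305),-105),("r",(208,462),180),("g",(408,462),105)]:
  for z in(.08,.09,.1):
    q=ray("scene",*S(*p),z)[:2]-A;print(nm,z,np.hypot(*q).round(3),((np.degrees(np.arctan2(q[1],q[0]))+o)%360-360).round(1))
E
```

```text
scene -159.4 0.07
scene -159.2 0.068
scene 114.7 0.06
top -154.7 0.074
top -62.5 0.075
b 0.08 0.102 -167.6
b 0.09 0.096 -161.9
b 0.1 0.092 -155.6
r 0.08 0.09 -156.9
r 0.09 0.098 -153.3
r 0.1 0.107 -150.3
g 0.08 0.087 -157.8
g 0.09 0.095 -162.1
g 0.1 0.104 -165.7
```

```bash
python3 - <<'E'
from h import *
a=cv2.imread("pics/t10_full.png")[272:328,322:370];cv2.imwrite("pics/t10z.png",cv2.resize(a,None,fx=10,fy=10,interpolation=2))
b=cv2.imread("pics/s10_full.png")[200:256,312:362];cv2.imwrite("pics/s10z.png",cv2.resize(b,None,fx=10,fy=10,interpolation=2))
E
```

```text
(no output)
```

View pics/t10z.png

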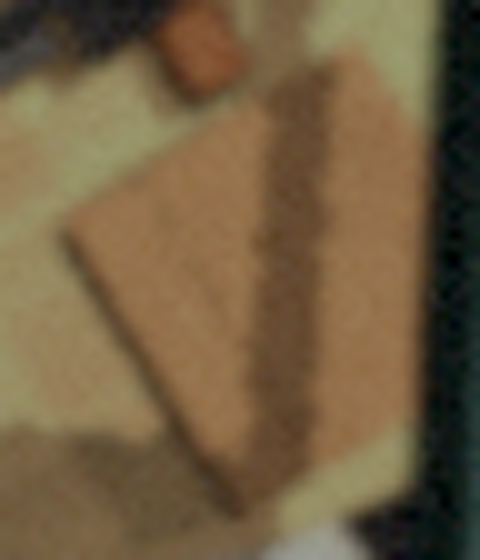

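View pics/s10z.png

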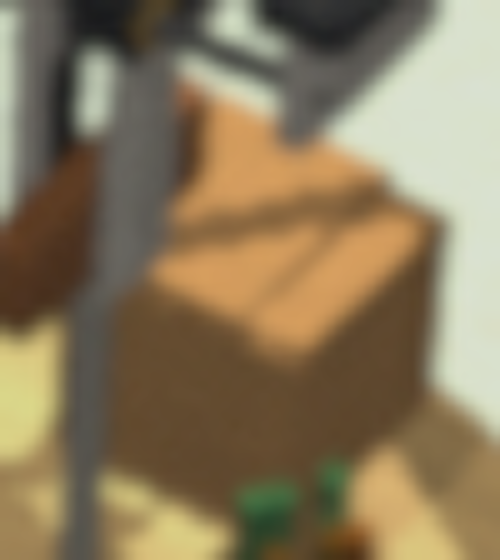

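```bash
python3 -m handwheel '[-0.6,0,0,0,0,0,-1, -1.1,0,0,0,0,0,-1, -1.1,0,0,0,0,0,-1, -1.1,0,0,0,0,0,-1]' >/dev/null
python3 -c "
from h import *
st()
shot('scene','s11',260,170,390,300,5);shot('top','t11',320,270,385,340,8)"
```

```text
t 12.95 tab [-5.9  3.6] z 147.8 yaw 116.0 F [1.1 2.  0.9] T [ 0.45  0.34 -0.02] open 0.0156 q [-0.18  0.09  1.48  0.01  1.56 -2.2 ]
```

View pics/s11.png

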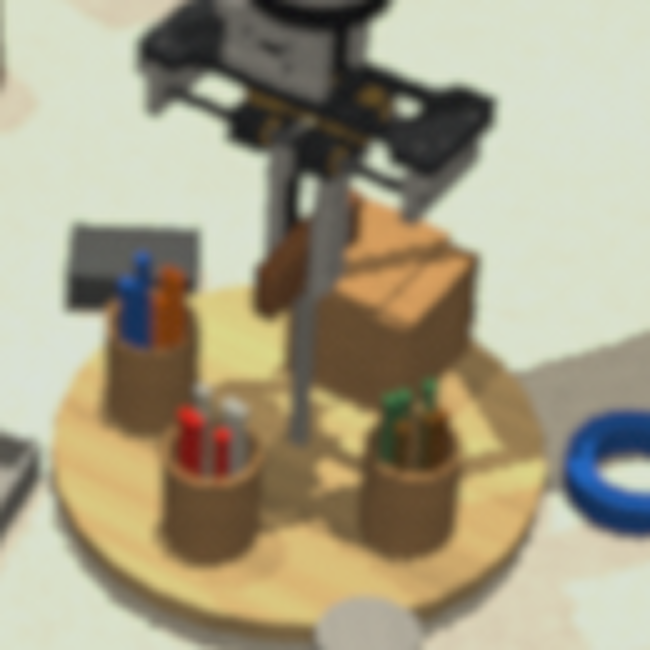

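View pics/t11.png

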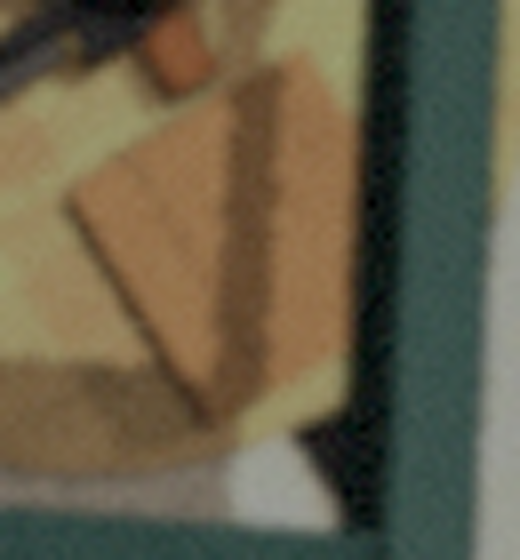

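```bash
python3 - <<'E'
from h import *
c=ray("top",320+254/8,270+238/8,.106);print(c)
for A in([.5414,-.039],[.538,-.0398]):
    d=c[:2]-A;print(np.degrees(np.arctan2(d[1],d[0])),np.hypot(*d))
E
```

```text
[ 0.46325583 -0.07669791  0.106     ]
-154.2466469267804 0.08676199567109479
-153.72647212544592 0.08335554495506856
```

```bash
python3 -c "
from h import *
print(arm.finish_job());st()"
```

```text
the job is handed in; nothing more can be done
None
the job is handed in; nothing more can be done
```

The carton is closed, turned to face the pin, and handed in at about 13 s with the gripper still holding the handle.

- **Flaps:** I folded the narrow flap flat first, then the wide flap over it. Both stopped at their expected heights, 103.5 and 107 mm, and the pictures showed them flat. The peak push on either was about 14 N.
- **Turning:** I gripped the bar handle on its two long sides at 40 N and turned the table about 157° counter-clockwise. The gripper poses gave a turning axis at (0.541, -0.039).
- **Alignment:** The pin lies at about -154° from the axis. The gripper angle and the carton's centre in the top picture both put the carton at -154°.
- **Where the checks disagreed:** Carton edges fitted in the top picture gave -154.1° and -155.8°, so I trust the alignment to about 1°. Rougher readings from the scene camera, taken 1° before the final position, scattered more widely (about -150° to -168°). I did not rely on them.
- **Hold and bystanders:** The gripper sits about 3.5 mm off the axis along the handle. In the final pictures the jar, tape roll, tray and dark block are where they were. The tube, hammer and mug were not in the final views I looked at, and no contact was felt apart from the carton and handle.

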